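Turn the parcel's label to the scanner

TASK

At the parcel scan station, push the lobed rim of the blue turntable round with the fingertips until the shipping label on the carton squarely faces the scanner, then leave it standing still with the hand clear. Turn the carton only by way of the turntable: do not touch, push or lift the carton itself or touch the scanner, and leave the other things on the bench where they are.

Things in the scene. Friction and masses are not known exactly. Their poses are not given: they have to be found in the camera images.
- station: Scan station fixed to the bench, placed anew each time: a dark steel base disc 220 mm across and 12 mm thick with a bearing column, and an arm 80 mm wide, 12 mm thick, running along its +x axis out to 270 mm to carry the scanner. Origin: on the turntable's vertical axis, at the bench surface; z up, x points level from that axis to the scanner.
- turntable_top (a point): Centre of the top of the blue turntable, 62 mm above the bench; turns with it. Disc of 260 mm diameter, 22 mm thick, underside 40 mm above the bench, with 10 equal round grip lobes on its rim 36 degrees apart (upright half cylinders of 14 mm radius centred on the 130 mm radius, reaching out to 144 mm; 52 mm gaps between them). The x axis points through the middle of one lobe.
- turntable (a joint): Angle of the turntable in rad, growing anticlockwise seen from above; it turns freely both ways without stops that matter (several whole turns). It moves with a light push (about 0.06 N m of bearing friction, some 0.5 N at the rim), coasts only slightly and stays where it is left.
- parcel: Brown carton standing loose within about 12 mm of the middle of the turntable, 70 mm (x) by 140 mm (y) by 90 mm high, 0.3 to 0.65 kg; it rides round with the turntable. Origin: centre of its underside. Its +x face carries the shipping label.
- parcel_label (a point): Middle of the white shipping label with barcode and red band, 94 mm wide and 62 mm high, on the upper part of the carton's +x face (35 mm in front of the carton's middle, 59 mm above its underside); the label is folded 26 mm over the top edge, with a red band there too, so that it also shows from above.
- scanner: Black fixed scanner head, 52 x 78 x 88 mm, on a post on the station's arm, from 70 to 158 mm above the bench; its middle is 222 mm from the turntable's axis. Origin: centre of its underside; its dark red window looks along its -x axis at the turntable.
- tape_roll: Bystander: brown roll of packing tape lying flat, 100 mm across, 48 mm high, loose on the bench. Origin: centre of its underside.
- label_printer: Bystander: grey label printer 85 x 105 x 55 mm (paper tongue up to 79 mm), loose on the bench. Origin: centre of its underside.
- pump_bottle: Bystander: white pump bottle with a blue band, 65 mm across, 158 mm high, standing loose on the bench. Origin: centre of its underside.
- red_box: Bystander: small red carton 60 x 100 x 34 mm, loose on the bench. Origin: centre of its underside.

How it is judged:
By the outcome, as a careful person would: the job done as asked, in the order asked, and still so for the second after the job is handed in, with the robot touching nothing.
It also fails if it takes over 64 s, if anything falls off the work surface, if the arm or the gripper's body presses on something with over 40 N, if the wrist force passes 120 N, or if a joint passes its speed limit or range.

ROBOT

A 7-joint arm with a two-finger parallel gripper is mounted at the origin on the work surface. World frame = base frame: x ahead of the robot, y to its left, z up, the work surface at z = 0. Lengths are in m, angles in rad, forces in N, time in s.
With the tool pointing down it reaches from about 0.425 to 0.925 m from the base axis. Payload 6.8 kg.
Tool frame: the origin (TCP) lies on the centre line of the jaws, within the pads' length; the fingertips stand 14 mm ahead of it and the grasp point (between the pads) lies 5 mm behind it (r.tips_ahead is the distance from the TCP to the fingertips, in m); z points along the fingers, y is the line along which they close (so a half turn about z gives the same grasp; the last joint's range is limited). The gripper opens to 85 mm and grips with 20 to 120 N. Pads are 22 mm wide; open, the fingers measure 114 mm over their backs; the gripper's body (76 mm by 85 mm) begins 54 mm behind the grasp point. The pads swing forward as they close: fully open they stand 13 mm farther back than shut.
Start: joints at [-1.34, 0.477, 0.022, 1.555, -0.011, 1.109, -0.083], TCP at [0.224, 0.637, 0.245] pointing down, gripper open.
Joint ranges: [-2.96, 2.96], [-0.34, 2.1], [-1.41, 1.46], [0.24, 2.44], [-1.37, 4.51], [0.17, 1.92], [-2.96, 2.96]. Speed limits (rad/s): [2.39, 2.39, 3.14, 3.14, 3.14, 3.14, 3.14].

INTERFACE

Orientations are given as a rotation vector (axis times angle).
In Python, from bench import r, eyes gives the robot as it stands.
- The arm moves only by the tool step_arm, never from a script. Its argument "rows" is a list of rows, each a list of 6 numbers: the shift along the world's x, y, z in units of 60 cm (1.0 is 60 cm), then the turn, a rotation vector about the world's x, y, z in units of pi rad (1.0 is pi rad). In form: [[x, y, z, rx, ry, rz], ...]. A call has 1 to 5 rows; each row is the pose to reach, as a shift and turn from the pose commanded when the call began, turning the shorter way round; what a row does not reach only later rows make up. A row lasts 1/12 s, in which the tool goes at most 41.7 mm and 7.16 degrees, less where a joint would pass 70% of its speed; a pose out of reach is approached as far as the arm can. A call with a number of a shift or a turn outside -1 to 1 is refused whole. A call with a gripper value outside its range is refused whole. "jaw" is the closure, from 0 (fully open) to 1 (shut), set as the call begins (left out, the last holds). The fingers move at their own pace and stop on an object; "squeeze" is the grip in N (left out, the last holds). Time passes only in rows, so rows that repeat a pose let the fingers close. It gives the time, the measured TCP pose, the force, the opening and the grip force at its end, in the units of the state.
- r.get_obs(): the state, without advancing time (a new reading comes with each control period).
- eyes.grab_frame(name): name is "scene" or "side" or "wrist"; returns the picture (480x640x3 uint8, red, green, blue); there is no depth.
- eyes.camera_info(name): a dict with "mtx" (3x3 intrinsics, pixels), "extrinsics" (4x4, takes a point from camera to world coordinates); the wrist camera has in their place "tool_from_camera" (4x4, takes a point from camera to tool coordinates, whose origin is the TCP and whose axes are the flange's). Camera axes: x right, y down, z forward; pixel columns grow to the right and rows downward; lengths in m; the calibration is good to about 2 mm. A picture is of the moment at which its call begins: read the wrist's pose just before it. camera_info takes no time and is no camera call.
- r.hand_in(): hands the job in; it is judged then, once.
The state is a dict: "clock": time; "joints": joint angles; "qvel": joint speeds; "tau": joint torques, N m; "tcp_pos": TCP position; "orientation": TCP orientation; "contact_force": force on the tool from outside, world axes, zero at the start; "moment": the same for the moment, N m; "grip_width": finger opening in m; "gripper_force": force on a finger pad.
Only numpy, scipy, OpenCV 4.12 (cv2) and the standard library are available. Lean on these libraries where they do the work, as an engineer would, in place of code of your own. Each camera call takes 0.05 s, during which the arm holds its last target. There are 200 camera calls.

## Working session

There is one attempt and no reset: what is moved stays moved. The work goes in short steps, Python scripts to look and compute and a tool call to move; the robot and the scene stay as the last step left them, time stands still between calls to the robot, and variables do not carry over. Pictures are saved under pics/ and viewed, at most 10 in all, crops included, and the job is handed in when it is done.

Besides the shell and the picture viewer there is one more tool, called after "Emit:" as name(argument=value, ...), one argument or row to a line, values as JSON. step_arm: Moves the arm, as the interface text tells. Shifts and turns lie within -1 to 1; 1 stands for 60 cm of shift or pi rad of turn. Its arguments: {"type":"object","properties":{"rows":{"type":"array"},"jaw":{"type":"number"},"squeeze":{"type":"number"}},"required":["rows"]}

```bash
mkdir -p pics
python3 - <<'E'
from bench import r, eyes
import cv2, numpy as np
o=r.get_obs(); print(o['clock'],o['tcp_pos'],o['orientation'],o['grip_width'],r.tips_ahead)
for n in('scene','side'):
    im=eyes.grab_frame(n); cv2.imwrite(f'pics/{n}0.png',im[:,:,::-1])
    c=eyes.camera_info(n); print(n,np.round(c['mtx'],1).tolist(),np.round(c['extrinsics'],3).tolist())
E
```

```text
0.0 [0.22414005 0.63607539 0.2443107 ] [-5.29516371e-01 -3.09642343e+00  2.94939857e-03] 0.08501741831662153 0.014
scene [[439.4, 0.0, 323.1], [0.0, 439.4, 234.5], [0.0, 0.0, 1.0]] [[-0.864, 0.398, -0.31, 0.88], [0.504, 0.701, -0.505, 0.484], [0.016, -0.592, -0.806, 0.867], [0.0, 0.0, 0.0, 1.0]]
side [[539.1, 0.0, 318.2], [0.0, 539.1, 239.5], [0.0, 0.0, 1.0]] [[0.897, -0.284, 0.339, 0.184], [-0.442, -0.59, 0.676, -0.838], [0.008, -0.756, -0.655, 0.887], [0.0, 0.0, 0.0, 1.0]]
```

View pics/scene0.png

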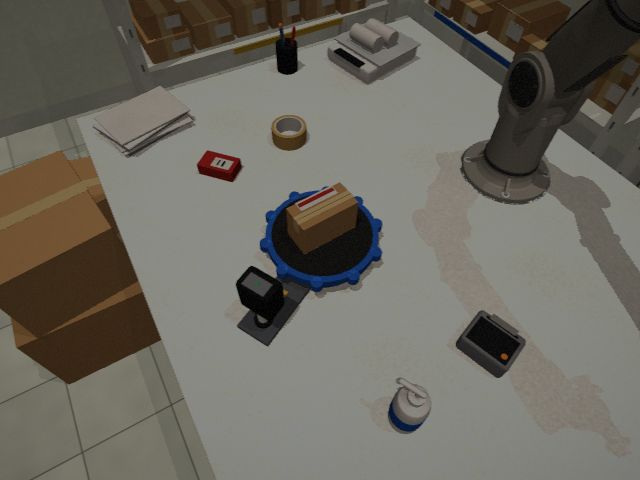

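View pics/side0.png

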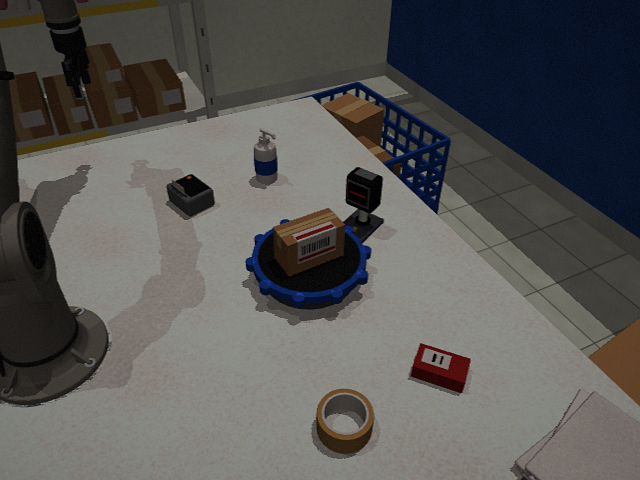

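The scene view shows the turntable near (322,236), with the label's red band at (318,197) facing away from the scanner at (262,290). The side view shows the label at (317,243) and the scanner at (364,188). Next I'll measure them.

```bash
cat > h.py <<'E'
from bench import r, eyes
import cv2, numpy as np
from scipy.optimize import least_squares
def cast(uv,n,z):
    c=eyes.camera_info(n);E=c['extrinsics'];uv=np.atleast_2d(uv).astype(float)
    d=np.c_[uv,np.ones(len(uv))]@np.linalg.inv(c['mtx']).T@E[:3,:3].T
    return (E[:3,3]+d*((z-E[2,3])/d[:,2])[:,None])[:,:2]
def proj(P,n):
    c=eyes.camera_info(n);E=c['extrinsics'];q=(np.atleast_2d(P)-E[:3,3])@E[:3,:3]@c['mtx'].T
    return q[:,:2]/q[:,2:]
def bluemask(im):
    h=cv2.cvtColor(im,cv2.COLOR_RGB2HSV);return cv2.inRange(h,(105,150,50),(125,255,255))
def redmask(im):
    h=cv2.cvtColor(im,cv2.COLOR_RGB2HSV);return cv2.inRange(h,(0,150,80),(6,255,255))|cv2.inRange(h,(172,150,80),(180,255,255))
def big(m,k=1):
    cs=cv2.findContours(m,cv2.RETR_EXTERNAL,cv2.CHAIN_APPROX_NONE)[0]
    return sorted(cs,key=cv2.contourArea)[::-1][:k]
E
python3 - <<'E'
from h import *
for n in('scene','side'):
    im=cv2.imread(f'pics/{n}0.png')[:,:,::-1].copy()
    c=big(bluemask(im))[0][:,0]; print(n,'blue bbox',c.min(0),c.max(0))
    m=bluemask(im)
    # inner edge of blue ring = top surface plane: fit circle to hull of rim at z=.062 by upper points
    h=cv2.convexHull(c.reshape(-1,1,2))[:,0]; P=cast(h,n,.062)
    f=least_squares(lambda p:np.hypot(*(P-p[:2]).T)-p[2],[*P.mean(0),.14],loss='soft_l1',f_scale=.002)
    print('hull circle',f.x,len(P))
    for q in big(redmask(im),5):
        if cv2.contourArea(q)>8: print('red',cv2.contourArea(q),cv2.minAreaRect(q), np.round(cast(cv2.boxPoints(cv2.minAreaRect(q)),n,.152),4).tolist())
a=cv2.imread('pics/scene0.png')[170:350,225:395]; b=cv2.imread('pics/side0.png')[155:310,240:400]
b=cv2.resize(b,(400,388),interpolation=2);a=cv2.resize(a,(400,424),interpolation=2)
b=cv2.copyMakeBorder(b,0,36,0,0,0);x=np.clip(np.hstack([a,b])*1.8,0,255).astype('u1');cv2.imwrite('pics/z.png',x)
E
```

```text
scene blue bbox [260 191] [381 291]
hull circle [ 0.57476622 -0.02018616  0.14242395] 21
red 532.0 ((218.00003051757812, 161.5), (39.53330612182617, 16.492422103881836), 14.03624439239502) [[0.7558, -0.274], [0.7289, -0.3192], [0.6639, -0.2462], [0.6923, -0.2039]]
red 89.0 ((315.3000183105469, 197.1000213623047), (3.130495071411133, 38.013153076171875), 63.43495178222656) [[0.6124, -0.0586], [0.5245, -0.0649], [0.526, -0.0563], [0.6134, -0.0503]]
side blue bbox [246 226] [370 301]
hull circle [ 0.5683591  -0.02664219  0.14123478] 19
red 670.0 ((442.29595947265625, 362.6460876464844), (53.149688720703125, 24.44182777404785), 17.52556800842285) [[0.5645, -0.4321], [0.6027, -0.3975], [0.6596, -0.4621], [0.6202, -0.4933]]
red 66.5 ((314.1605529785156, 231.4415740966797), (2.9902515411376953, 37.93347930908203), 70.01689147949219) [[0.5266, -0.0505], [0.6136, -0.0448], [0.6112, -0.0542], [0.5248, -0.0597]]
```

View pics/z.png

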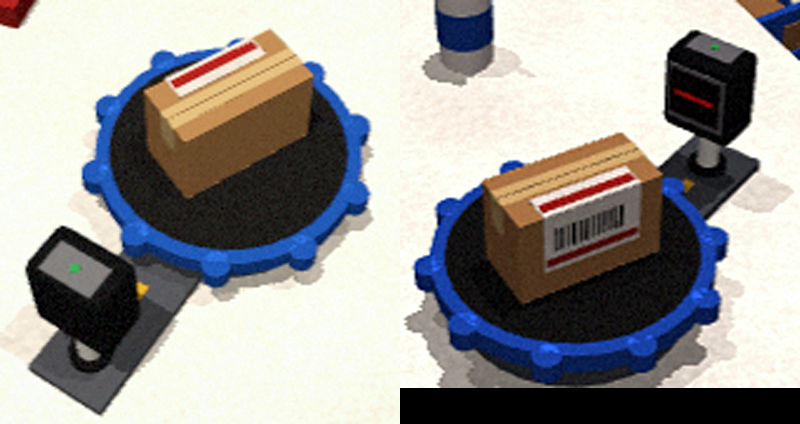

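Run:
```python
from h import *
for n,lo in (('scene',(225,250,170,0)),('side',(335,160,400,190))):
    im=cv2.imread(f'pics/{n}0.png')[:,:,::-1].copy()
    h=cv2.cvtColor(im,cv2.COLOR_RGB2HSV);m=cv2.inRange(h,(45,110,60),(85,255,255))
    x0,y0,x1,y1=(235,260,290,310) if n=='scene' else (340,160,385,190)
    v,u=np.nonzero(m[y0:y1,x0:x1]); print(n,'green',len(u),cast([u.mean()+x0,v.mean()+y0],n,.158))
# arm end corners, scene z=.012
A=cast([(237.8,326.2),(267.5,344.9)],'scene',.012);print('arm end',A,np.linalg.norm(A[0]-A[1]))
e=A[1]-A[0];print('end mid',A.mean(0),'normal deg',np.degrees(np.arctan2(e[1],e[0]))+np.array([-90,90]))
B=cast([(240+.4*760,155+.4*163)],'side',.012);print('side far corner',B)
# lobes: radius vs angle at z=.062, candidate centre, far-from-camera half only is unbiased
C=np.array([.5716,-.0234])
for n in('scene','side'):
    im=cv2.imread(f'pics/{n}0.png')[:,:,::-1].copy()
    c=big(bluemask(im))[0][:,0];P=cast(c,n,.062);E=eyes.camera_info(n)['extrinsics'][:2,3]
    d=P-C;a=np.degrees(np.arctan2(d[:,1],d[:,0]))%360;R=np.hypot(*d.T)
    cam=np.degrees(np.arctan2(*(E-C)[::-1]))
    w=np.array([R[np.abs((a-t+180)%360-180)<2].max(initial=0) for t in range(0,360,3)])
    for t in range(120):
        if w[t]>.137 and w[t]>=w[t-1] and w[t]>=w[(t+1)%120]: print(n,t*3,'rel cam',round((t*3-cam+180)%360-180),round(w[t],4))
```

```text
scene green 13 [[0.77134183 0.077163  ]]
side green 6 [[0.7726361  0.08290422]]
arm end [[0.82589923 0.06655721]
 [0.79022698 0.1341262 ]] 0.07640731037934022
end mid [0.80806311 0.10034171] normal deg [ 27.83128665 207.83128665]
side far corner [[ 1.19977898 -0.12113895]]
scene 21 rel cam -38 0.1477
scene 24 rel cam -35 0.1477
scene 54 rel cam -5 0.1495
scene 87 rel cam 28 0.1478
scene 123 rel cam 64 0.1413
scene 162 rel cam 103 0.1408
scene 201 rel cam 142 0.1427
scene 270 rel cam -149 0.1446
scene 306 rel cam -113 0.1437
scene 342 rel cam -77 0.1419
scene 345 rel cam -74 0.1419
side 18 rel cam 133 0.1398
side 129 rel cam -116 0.1434
side 165 rel cam -80 0.1445
side 198 rel cam -47 0.1458
side 201 rel cam -44 0.1458
side 234 rel cam -11 0.1462
side 267 rel cam 22 0.1451
side 270 rel cam 25 0.1451
side 306 rel cam 61 0.1418
side 342 rel cam 97 0.14
```

Emit:
step_arm(
  rows=[
    [0.39, -0.73, 0, 0, 0, -0.19],
    [0.39, -0.73, 0, 0, 0, -0.19],
    [0.39, -0.73, 0, 0, 0, -0.19],
    [0.39, -0.73, 0, 0, 0, -0.19],
    [0.39, -0.73, 0, 0, 0, -0.19],
  ],
  jaw=1,
)

```text
clock: 0.52
tcp_pos: [0.323, 0.4507, 0.2449]
orientation: [-1.425, -2.799, 0.001]
contact_force: [1.5, 0.3, 0.3]
grip_width: 0.0256
gripper_force: 0.0
```

```bash
cat >> h.py <<'E'
from scipy.spatial.transform import Rotation as Ro
C=np.array([.5716,-.0234])
def st():
    o=r.get_obs();p=o['tcp_pos'];X=Ro.from_rotvec(o['orientation']).as_matrix()
    d=p[:2]-C
    print(round(o['clock'],2),np.round(p,4),'xyaw',np.degrees(np.arctan2(X[1,0],X[0,0])).round(1),'z',X[:,2].round(3),'phi',(np.degrees(np.arctan2(d[1],d[0]))%360).round(1),'r',np.hypot(*d).round(4),'F',np.round(o['contact_force'],1),'j',np.round(o['joints'],2),'w',round(o['grip_width'],3))
E
python3 -c "
from h import *
st()
print(cast([(289,140)],'scene',.024),cast([(410,410)],'scene',.08),cast([(490,345)],'scene',.04))"
```

```text
0.52 [0.323  0.4507 0.2449] xyaw 126.0 z [-0.    -0.001 -1.   ] phi 117.7 r 0.5354 F [1.5 0.3 0.3] j [-1.22  0.28  0.19  1.86 -0.06  1.01 -0.37] w 0.026
[[ 0.47345938 -0.3761026 ]] [[0.63645776 0.38981326]] [[0.41139651 0.36502723]]
```

Emit:
step_arm(
  rows=[
    [0.23, -0.42, 0, 0, 0, 0],
    [0.23, -0.42, 0, 0, 0, 0],
    [0.23, -0.42, 0, 0, 0, 0],
    [0.23, -0.42, 0, 0, 0, 0],
    [0.23, -0.42, 0, 0, 0, 0],
  ],
)

```text
clock: 0.93
tcp_pos: [0.4229, 0.2681, 0.2452]
orientation: [-1.416, -2.804, 0.0]
contact_force: [0.7, 0.1, -0.9]
grip_width: 0.0003
gripper_force: 0.0
```

Emit:
step_arm(
  rows=[
    [0.06, -0.4, 0, 0, 0, 0],
    [0.06, -0.4, 0, 0, 0, 0],
    [0.06, -0.4, 0, 0, 0, 0],
    [0.06, -0.4, 0, 0, 0, 0],
    [0.06, -0.4, 0, 0, 0, 0],
  ],
)

```text
clock: 1.35
tcp_pos: [0.4531, 0.0621, 0.2453]
orientation: [-1.416, -2.804, -0.0]
contact_force: [-0.4, 0.2, 0.2]
grip_width: -0.0002
gripper_force: 0.0
```

```bash
python3 -c "
from h import *
st()"
```

```text
1.35 [0.4531 0.0621 0.2453] xyaw 126.4 z [-0.  0. -1.] phi 144.2 r 0.1461 F [-0.4  0.2  0.2] j [-0.69  0.11  0.45  2.08 -0.06  0.97  0.43] w -0.0
```

Emit:
step_arm(
  rows=[
    [-0.025, -0.303, 0, 0, 0, 0],
    [-0.025, -0.303, 0, 0, 0, 0],
    [-0.025, -0.303, 0, 0, 0, 0],
    [-0.025, -0.303, 0, 0, 0, 0],
    [-0.025, -0.303, 0, 0, 0, 0],
  ],
)

```text
clock: 1.77
tcp_pos: [0.4369, -0.1233, 0.2455]
orientation: [1.426, 2.799, -0.001]
contact_force: [-0.5, 0.8, -0.1]
grip_width: -0.0002
gripper_force: 0.0
```

Emit:
step_arm(
  rows=[
    [0, 0, -0.06, 0, 0, 0],
    [0, 0, -0.12, 0, 0, 0],
    [0, 0, -0.18, 0, 0, 0],
    [0, 0, -0.24, 0, 0, 0],
    [0, 0, -0.28, 0, 0, 0],
  ],
)

```text
clock: 2.18
tcp_pos: [0.4368, -0.1174, 0.0744]
orientation: [-1.415, -2.801, 0.003]
contact_force: [-0.2, -0.0, -0.6]
grip_width: -0.0002
gripper_force: 0.0
```

```bash
python3 -c "
from h import *
st()
im=eyes.grab_frame('side'); cv2.imwrite('pics/s1.png',cv2.resize(im[130:350,140:440,::-1],(750,550)))"
```

```text
2.18 [ 0.4368 -0.1174  0.0744] xyaw 126.4 z [-0.003 -0.    -1.   ] phi 214.9 r 0.1644 F [-0.2 -0.  -0.6] j [-0.28  0.42  0.49  2.23 -0.36  0.56  1.12] w -0.0
```

View pics/s1.png

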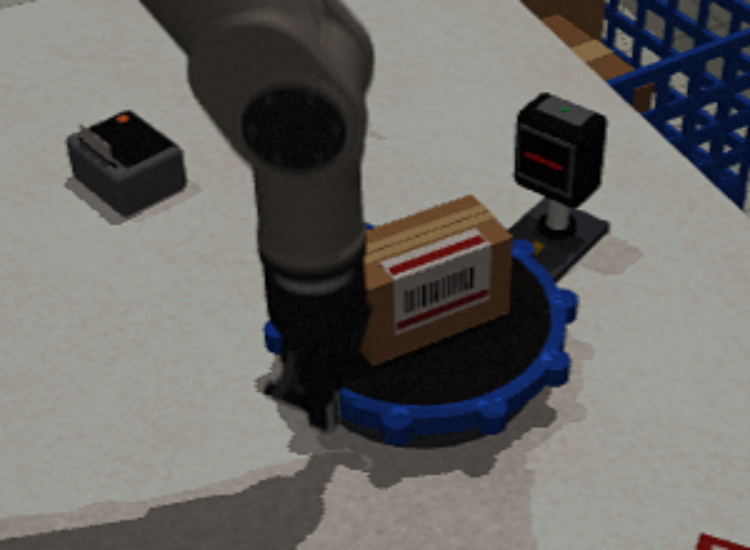

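The picture shows the closed fingertips at (325,415), just outside the rim. They are clear of the lobe at (397,420) and of the carton. I'll move in and start the arc.

Emit:
step_arm(
  rows=[
    [0, 0, -0.027, 0, 0, 0],
    [0.01, 0.006, -0.027, 0, 0, 0],
    [0.0225, 0.0125, -0.027, 0, 0, 0],
    [0.0225, 0.0125, -0.027, 0, 0, 0],
  ],
)

```text
clock: 2.57
tcp_pos: [0.4528, -0.1098, 0.0619]
orientation: [-1.415, -2.804, 0.001]
contact_force: [-0.5, -0.1, -0.3]
grip_width: -0.0
gripper_force: 0.0
```

```bash
cat > arc.py <<'E'
from h import *
import sys
st()
a,step,n=map(float,sys.argv[1:4]);R=float(sys.argv[4]) if len(sys.argv)>4 else .149
g=lambda t:R*np.r_[np.cos(np.radians(t)),np.sin(np.radians(t))]
for i in range(1,int(n)+1):
    k=(i-1)%5
    if k==0: b=g(a+step*(i-1)); print('call to',a+step*min(i+4,n))
    print(np.round((g(a+step*i)-b)/.6,4).tolist(),round(step*(k+1)/180,4))
E
python3 arc.py 215.5 5 25
```

```text
2.57 [ 0.4528 -0.1098  0.0619] xyaw 126.4 z [-0. -0. -1.] phi 216.0 r 0.1469 F [-0.5 -0.1 -0.3] j [-0.27  0.46  0.46  2.21 -0.39  0.55  1.12] w -0.0
call to 240.5
[0.0133, -0.0171] 0.0278
[0.0281, -0.0329] 0.0556
[0.0442, -0.0474] 0.0833
[0.0615, -0.0605] 0.1111
[0.0799, -0.0719] 0.1389
call to 265.5
[0.0193, -0.0098] 0.0278
[0.0394, -0.018] 0.0556
[0.0601, -0.0243] 0.0833
[0.0813, -0.0288] 0.1111
[0.1028, -0.0314] 0.1389
call to 290.5
[0.0217, -0.0008] 0.0278
[0.0433, 0.0004] 0.0556
[0.0647, 0.0034] 0.0833
[0.0858, 0.0083] 0.1111
[0.1065, 0.015] 0.1389
call to 315.5
[0.0199, 0.0085] 0.0278
[0.0391, 0.0186] 0.0556
[0.0572, 0.0304] 0.0833
[0.0743, 0.0438] 0.1111
[0.0902, 0.0585] 0.1389
call to 340.5
[0.0145, 0.0161] 0.0278
[0.0275, 0.0334] 0.0556
[0.039, 0.0518] 0.0833
[0.0488, 0.0711] 0.1111
[0.057, 0.0912] 0.1389
```

Emit:
step_arm(
  rows=[
    [0.0065, -0.0085, 0, 0, 0, 0.014],
    [0.0133, -0.0171, 0, 0, 0, 0.028],
    [0.0205, -0.0252, 0, 0, 0, 0.042],
    [0.0281, -0.0329, 0, 0, 0, 0.056],
    [0.036, -0.0403, 0, 0, 0, 0.07],
  ],
)

```text
clock: 2.98
tcp_pos: [0.4751, -0.1343, 0.0628]
orientation: [1.096, 2.942, 0.001]
contact_force: [-1.4, -0.6, -0.1]
grip_width: -0.0
gripper_force: 0.2
```

```bash
python3 arc.py 228 4 20
python3 -c "
from h import *
im=eyes.grab_frame('side'); cv2.imwrite('pics/s2.png',cv2.resize(im[130:350,140:440,::-1],(750,550)))"
```

```text
2.98 [ 0.4751 -0.1343  0.0628] xyaw 139.2 z [ 0.002 -0.    -1.   ] phi 229.0 r 0.147 F [-1.4 -0.6 -0.1] j [-0.17  0.48  0.4   2.15 -0.34  0.57  1.33] w -0.0
call to 248.0
[0.0133, -0.0111] 0.0222
[0.0273, -0.0213] 0.0444
[0.042, -0.0305] 0.0667
[0.0573, -0.0387] 0.0889
[0.0731, -0.0457] 0.1111
call to 268.0
[0.0163, -0.0059] 0.0222
[0.033, -0.0107] 0.0444
[0.0499, -0.0143] 0.0667
[0.0671, -0.0167] 0.0889
[0.0844, -0.0179] 0.1111
call to 288.0
[0.0173, 0.0] 0.0222
[0.0346, 0.0012] 0.0444
[0.0518, 0.0036] 0.0667
[0.0687, 0.0072] 0.0889
[0.0854, 0.012] 0.1111
call to 308.0
[0.0163, 0.0059] 0.0222
[0.0321, 0.013] 0.0444
[0.0474, 0.0211] 0.0667
[0.0621, 0.0303] 0.0889
[0.0762, 0.0405] 0.1111
```

View pics/s2.png

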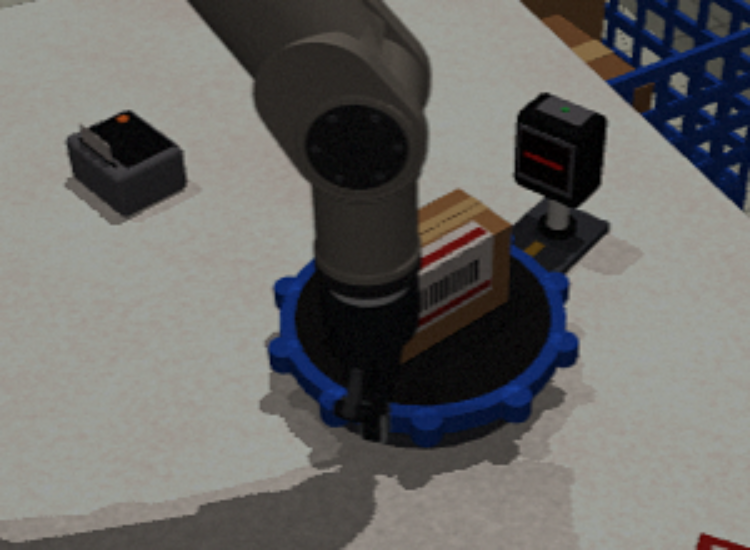

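The lobe now at (430,425) is moving ahead of the finger at (370,425) and the carton is riding round with it, so I'll keep pushing.

Emit:
step_arm(
  rows=[
    [0.0133, -0.0111, 0, 0, 0, 0.022],
    [0.0273, -0.0213, 0, 0, 0, 0.044],
    [0.042, -0.0305, 0, 0, 0, 0.067],
    [0.0573, -0.0387, 0, 0, 0, 0.089],
    [0.0731, -0.0457, 0, 0, 0, 0.111],
  ],
)

```text
clock: 3.45
tcp_pos: [0.5188, -0.1617, 0.0627]
orientation: [0.569, 3.088, -0.0]
contact_force: [-0.1, -0.1, 0.0]
grip_width: 0.0001
gripper_force: 0.2
```

Emit:
step_arm(
  rows=[
    [0.0163, -0.0059, 0, 0, 0, 0.022],
    [0.033, -0.0107, 0, 0, 0, 0.044],
    [0.05, -0.0143, 0, 0, 0, 0.067],
    [0.067, -0.0167, 0, 0, 0, 0.089],
    [0.0844, -0.0179, 0, 0, 0, 0.111],
  ],
)

```text
clock: 3.87
tcp_pos: [0.5695, -0.1724, 0.0627]
orientation: [0.025, 3.14, -0.001]
contact_force: [-0.4, -0.1, 0.1]
grip_width: -0.0
gripper_force: 0.2
```

```bash
python3 -c "
from h import *
st()
for n in('scene','side'):
    im=eyes.grab_frame(n)
    cv2.imwrite(f'pics/{n}3.png',im[:,:,::-1])
a=cv2.imread('pics/scene3.png')[150:350,225:425]; b=cv2.imread('pics/side3.png')[140:340,220:420]
cv2.imwrite('pics/z3.png',np.clip(cv2.resize(np.hstack([a,b]),(800,400))*1.6,0,255).astype('u1'))"
```

```text
3.87 [ 0.5695 -0.1724  0.0627] xyaw 179.1 z [ 0.002 -0.001 -1.   ] phi 269.2 r 0.149 F [-0.4 -0.1  0.1] j [ 0.03  0.58  0.21  1.9  -0.18  0.68  1.9 ] w -0.0
```

View pics/z3.png

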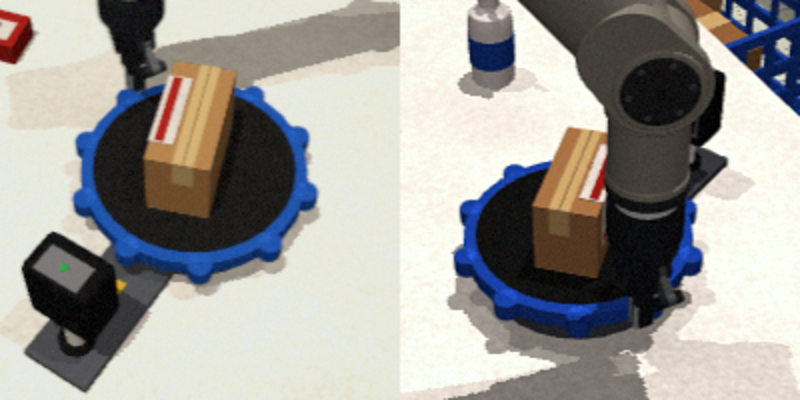

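The carton has turned about 45°, the fingers sit behind a lobe at (145,70), and they are clear of the carton.

```bash
cat > yaw.py <<'E'
from h import *
def yaw(n='scene'):
    im=eyes.grab_frame(n);m=redmask(im);k=np.zeros_like(m)
    x,y=proj([*C,.152],n)[0].astype(int);cv2.circle(k,(x,y),48,255,-1)
    q=[c for c in big(m&k,3) if cv2.contourArea(c)>8]
    for c in q:
        P=cast(c[:,0],n,.152)
        if abs(np.hypot(*(P.mean(0)-C))-.028)>.03: continue
        (w,h),a=cv2.minAreaRect((P*1000).astype('f4'))[1:]
        u=np.linalg.svd(P-P.mean(0))[2][0]; t=np.degrees(np.arctan2(-u[0],u[1]))
        if np.r_[np.cos(np.radians(t)),np.sin(np.radians(t))]@(P.mean(0)-C)<0:t+=180
        print(n,'label yaw',round((t+180)%360-180,1),'size mm',round(w),round(h),'off',np.round(P.mean(0)-C,3))
yaw();yaw('side')
E
python3 yaw.py; python3 arc.py 268 4 10
```

```text
scene label yaw -38.7 size mm 88 8 off [ 0.021 -0.023]
side label yaw -33.9 size mm 44 8 off [ 0.005 -0.035]
4.07 [ 0.5685 -0.1722  0.062 ] xyaw 178.8 z [ 0.001 -0.    -1.   ] phi 268.8 r 0.1489 F [ 0.4 -0.3 -0.3] j [ 0.03  0.58  0.21  1.9  -0.18  0.68  1.9 ] w 0.0
call to 288.0
[0.0173, 0.0] 0.0222
[0.0346, 0.0012] 0.0444
[0.0518, 0.0036] 0.0667
[0.0687, 0.0072] 0.0889
[0.0854, 0.012] 0.1111
call to 308.0
[0.0163, 0.0059] 0.0222
[0.0321, 0.013] 0.0444
[0.0474, 0.0211] 0.0667
[0.0621, 0.0303] 0.0889
[0.0762, 0.0405] 0.1111
```

Emit:
step_arm(
  rows=[
    [0.0173, 0.0, 0, 0, 0, 0.022],
    [0.0346, 0.0012, 0, 0, 0, 0.044],
    [0.0518, 0.0036, 0, 0, 0, 0.067],
    [0.0687, 0.0072, 0, 0, 0, 0.089],
    [0.0854, 0.012, 0, 0, 0, 0.111],
  ],
)

```text
clock: 4.48
tcp_pos: [0.6188, -0.1654, 0.0615]
orientation: [0.517, -3.098, 0.001]
contact_force: [-0.4, -1.5, 0.2]
grip_width: -0.0005
gripper_force: 0.2
```

Emit:
step_arm(
  rows=[
    [0.0163, 0.0059, 0, 0, 0, 0.022],
    [0.0321, 0.013, 0, 0, 0, 0.044],
    [0.0474, 0.0211, 0, 0, 0, 0.067],
    [0.0621, 0.0303, 0, 0, 0, 0.089],
    [0.0762, 0.0405, 0, 0, 0, 0.111],
  ],
)

```text
clock: 4.9
tcp_pos: [0.6645, -0.1411, 0.0614]
orientation: [1.047, -2.961, 0.001]
contact_force: [-0.0, -0.9, -0.7]
grip_width: 0.0001
gripper_force: 0.2
```

```bash
python3 yaw.py; python3 arc.py 308 2 10
```

```text
scene label yaw -3.8 size mm 88 8 off [ 0.027 -0.006]
side label yaw -1.6 size mm 88 8 off [ 0.028 -0.001]
5.0 [ 0.6658 -0.1392  0.0615] xyaw -141.0 z [ 0.001  0.001 -1.   ] phi 309.1 r 0.1492 F [0.1 0.1 0.4] j [ 0.09  0.68  0.03  1.67 -0.03  0.79  2.39] w -0.0
call to 318.0
[0.0067, 0.0055] 0.0111
[0.0133, 0.0111] 0.0222
[0.0196, 0.0171] 0.0333
[0.0257, 0.0232] 0.0444
[0.0317, 0.0295] 0.0556
call to 328.0
[0.0057, 0.0065] 0.0111
[0.0111, 0.0133] 0.0222
[0.0164, 0.0202] 0.0333
[0.0213, 0.0273] 0.0444
[0.0261, 0.0346] 0.0556
```

Emit:
step_arm(
  rows=[
    [0.0067, 0.0055, 0, 0, 0, 0.011],
    [0.0133, 0.0111, 0, 0, 0, 0.022],
    [0.0196, 0.0171, 0, 0, 0, 0.033],
    [0.0257, 0.0232, 0, 0, 0, 0.044],
    [0.0317, 0.0295, 0, 0, 0, 0.056],
  ],
)

```text
clock: 5.42
tcp_pos: [0.6842, -0.1231, 0.0612]
orientation: [1.306, -2.857, 0.0]
contact_force: [-0.4, -0.0, -0.3]
grip_width: -0.0003
gripper_force: 0.2
```

Emit:
step_arm(
  rows=[
    [0.0057, 0.0065, 0, 0, 0, 0.011],
    [0.0111, 0.0133, 0, 0, 0, 0.022],
    [0.0164, 0.0202, 0, 0, 0, 0.033],
    [0.0213, 0.0273, 0, 0, 0, 0.044],
    [0.0261, 0.0346, 0, 0, 0, 0.056],
  ],
)

```text
clock: 5.83
tcp_pos: [0.7, -0.1021, 0.0611]
orientation: [1.553, -2.731, -0.0]
contact_force: [-0.3, 0.2, -0.2]
grip_width: 0.0002
gripper_force: 0.2
```

```bash
python3 yaw.py;python3 yaw.py; python3 arc.py 328 1.5 10
```

```text
scene label yaw 16.3 size mm 8 88 off [0.026 0.003]
side label yaw 17.8 size mm 9 89 off [0.027 0.009]
scene label yaw 18.1 size mm 9 86 off [0.026 0.004]
side label yaw 17.6 size mm 9 90 off [0.027 0.009]
6.03 [ 0.6998 -0.1023  0.0611] xyaw -120.9 z [-0.  0. -1.] phi 328.4 r 0.1505 F [-0.1  0.3 -0.5] j [ 0.09  0.72 -0.05  1.59  0.05  0.83  2.62] w -0.0
call to 335.5
[0.0034, 0.0056] 0.0083
[0.0066, 0.0112] 0.0167
[0.0097, 0.0169] 0.025
[0.0126, 0.0227] 0.0333
[0.0154, 0.0286] 0.0417
call to 343.0
[0.0026, 0.006] 0.0083
[0.0051, 0.012] 0.0167
[0.0074, 0.018] 0.025
[0.0095, 0.0242] 0.0333
[0.0115, 0.0304] 0.0417
```

Emit:
step_arm(
  rows=[
    [0.0034, 0.0056, 0, 0, 0, 0.008],
    [0.0066, 0.0112, 0, 0, 0, 0.017],
    [0.0097, 0.0169, 0, 0, 0, 0.025],
    [0.0126, 0.0227, 0, 0, 0, 0.033],
    [0.0154, 0.0286, 0, 0, 0, 0.042],
  ],
)

```text
clock: 6.45
tcp_pos: [0.7091, -0.0849, 0.0611]
orientation: [-1.729, 2.623, 0.0]
contact_force: [-0.4, 0.4, 0.3]
grip_width: -0.0005
gripper_force: 0.2
```

```bash
python3 yaw.py;python3 yaw.py; python3 arc.py 335.5 .5 5
```

```text
scene label yaw 23.8 size mm 9 87 off [0.025 0.007]
side label yaw 24.5 size mm 9 86 off [0.026 0.011]
scene label yaw 25.0 size mm 9 86 off [0.025 0.008]
side label yaw 24.7 size mm 8 86 off [0.026 0.012]
6.65 [ 0.709  -0.085   0.0611] xyaw -113.4 z [-0.  0. -1.] phi 335.9 r 0.1506 F [0.4 0.4 0.1] j [ 0.09  0.73 -0.09  1.57  0.08  0.84  2.71] w 0.0
call to 338.0
[0.0009, 0.002] 0.0028
[0.0018, 0.004] 0.0056
[0.0026, 0.006] 0.0083
[0.0035, 0.0079] 0.0111
[0.0043, 0.01] 0.0139
```

Another 2.6° is needed. After that I'll back off tangentially and outward.

Emit:
step_arm(
  rows=[
    [0.0009, 0.002, 0, 0, 0, 0.003],
    [0.0018, 0.004, 0, 0, 0, 0.006],
    [0.0026, 0.006, 0, 0, 0, 0.008],
    [0.0035, 0.0079, 0, 0, 0, 0.011],
    [0.0043, 0.01, 0, 0, 0, 0.014],
  ],
)

```text
clock: 7.07
tcp_pos: [0.7115, -0.0795, 0.0611]
orientation: [1.784, -2.586, 0.0]
contact_force: [-0.3, -0.5, -0.5]
grip_width: -0.0001
gripper_force: 0.2
```

```bash
python3 yaw.py;python3 yaw.py; python3 -c "
from h import *
st()"
```

```text
scene label yaw 26.3 size mm 9 87 off [0.025 0.008]
side label yaw 26.1 size mm 8 86 off [0.025 0.013]
scene label yaw 26.6 size mm 9 87 off [0.025 0.008]
side label yaw 26.3 size mm 8 86 off [0.025 0.013]
7.27 [ 0.7116 -0.0792  0.0611] xyaw -110.9 z [-0.  0. -1.] phi 338.2 r 0.1507 F [-0.4  0.4 -1.4] j [ 0.09  0.73 -0.1   1.57  0.09  0.85  2.74] w -0.0
```

Emit:
step_arm(
  rows=[
    [0.0009, 0.002, 0, 0, 0, 0.003],
    [0.0018, 0.0042, 0, 0, 0, 0.006],
    [0.0018, 0.0042, 0, 0, 0, 0.006],
  ],
)

```text
clock: 7.52
tcp_pos: [0.7128, -0.0764, 0.0611]
orientation: [-1.808, 2.569, 0.0]
contact_force: [0.2, -0.2, 0.3]
grip_width: 0.0003
gripper_force: 0.1
```

Emit:
step_arm(
  rows=[
    [-0.002, -0.006, 0, 0, 0, 0],
    [-0.004, -0.012, 0, 0, 0, 0],
    [0.012, -0.018, 0, 0, 0, 0],
    [0.035, -0.028, 0, 0, 0, 0],
    [0.06, -0.04, 0, 0, 0, 0],
  ],
)

```text
clock: 7.93
tcp_pos: [0.7485, -0.1013, 0.0612]
orientation: [1.807, -2.569, -0.001]
contact_force: [0.7, 0.3, 0.4]
grip_width: 0.0
gripper_force: 0.0
```

Emit:
step_arm(
  rows=[
    [0.01, -0.01, 0.03, 0, 0, 0],
    [0.01, -0.03, 0.08, 0, 0, 0],
    [0.01, -0.06, 0.14, 0, 0, 0],
    [0.01, -0.1, 0.2, 0, 0, 0],
    [0.01, -0.16, 0.26, 0, 0, 0],
  ],
)

```text
clock: 8.35
tcp_pos: [0.7552, -0.1882, 0.2122]
orientation: [-1.809, 2.566, -0.0]
contact_force: [1.1, -0.7, -0.0]
grip_width: 0.0002
gripper_force: 0.0
```

Emit:
step_arm(
  rows=[
    [0, -0.06, 0.04, 0, 0, 0],
    [0, -0.12, 0.08, 0, 0, 0],
    [0, -0.12, 0.08, 0, 0, 0],
    [0, -0.12, 0.08, 0, 0, 0],
    [0, -0.12, 0.08, 0, 0, 0],
  ],
)

```text
clock: 8.77
tcp_pos: [0.754, -0.2621, 0.2571]
orientation: [-1.805, 2.571, 0.001]
contact_force: [-0.2, 0.3, -0.5]
grip_width: -0.0003
gripper_force: 0.0
```

```bash
python3 yaw.py;python3 yaw.py; python3 -c "
from h import *
st()
im=eyes.grab_frame('scene'); cv2.imwrite('pics/f.png',np.clip(im[:,:,::-1]*1.3,0,255))"
```

```text
scene label yaw 26.8 size mm 9 87 off [0.024 0.008]
side label yaw 27.2 size mm 9 88 off [0.025 0.012]
scene label yaw 26.9 size mm 9 87 off [0.024 0.009]
side label yaw 27.2 size mm 9 88 off [0.025 0.012]
8.97 [ 0.7546 -0.2589  0.2562] xyaw -109.6 z [-0.002  0.001 -1.   ] phi 307.8 r 0.2983 F [1.  0.8 0.2] j [ 0.39  0.7  -0.26  1.16  0.17  1.3   2.95] w 0.0[ WARN:0@0.412] global loadsave.cpp:1063 imwrite_ Unsupported depth image for selected encoder is fallbacked to CV_8U.
```

View pics/f.png

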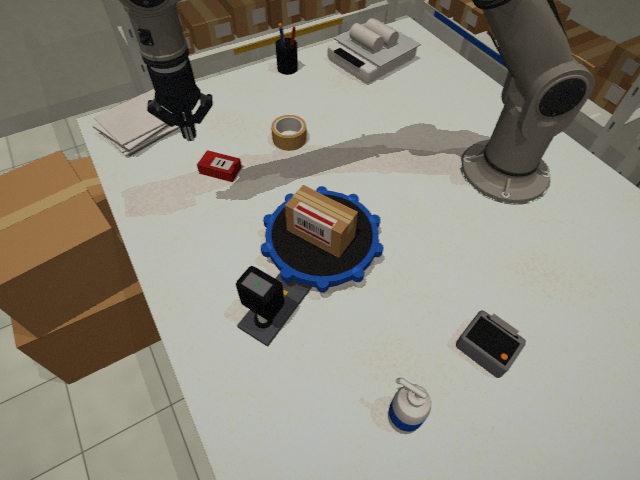

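The final view shows the label at (314,226) facing the scanner at (262,290). The hand is clear at (185,110) and the other objects haven't moved. Joint 7 is close to its range limit, so I'll turn it back a little and then hand in.

Emit:
step_arm(
  rows=[
    [0, 0, 0, 0, 0, -0.03],
    [0, 0, 0, 0, 0, -0.06],
    [0, 0, 0, 0, 0, -0.08],
    [0, 0, 0, 0, 0, -0.08],
    [0, 0, 0, 0, 0, -0.08],
  ],
)

```text
clock: 9.43
tcp_pos: [0.7548, -0.2602, 0.2571]
orientation: [1.475, -2.773, -0.0]
contact_force: [-0.9, -0.4, -0.6]
grip_width: 0.0002
gripper_force: 0.0
```

```bash
python3 -c "
from h import *
st(); print(r.hand_in())"
```

```text
9.43 [ 0.7548 -0.2602  0.2571] xyaw -124.0 z [-0.001 -0.    -1.   ] phi 307.7 r 0.2994 F [-0.9 -0.4 -0.6] j [ 0.37  0.7  -0.2   1.16  0.14  1.3   2.72] w 0.0
the job is handed in; nothing more can be done
None
```

The job is handed in at 9.4 s: I pushed the turntable round by its lobes until the label faced the scanner to within about 1° by my camera measurements, the table was standing still with the hand clear, and the other things on the bench look unmoved.

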